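# Fit a cake-stand post and prove its snap with a pull

## Task

One of the two spare brass posts in the wooden block has a worn snap foot, though they look the same: find the sound one by pushing a post down into the empty socket of the marble cake stand until it snaps home with its flange on the rim (press with less than 50 N), then pulling it straight up with a steady 10 N or so for a full second, never so hard that the stand tips or lifts (about 18 N). A sound post stays in, a worn one slips out at 3 to 6 N. Leave the proven post fully home in the standing stand and put the other one, tried or not, into the grey tub, without disturbing the other things.

Things in the scene. Friction and masses are not known exactly. Their poses are not given: they have to be found in the camera images.
- post_a_mid (a point): brass spare post of the cake stand, one of two that look alike; 96 mm long, about 120 g, upright in an outer hole of the wooden block. Grip its plain round shaft, 22 mm across, which runs from 31 to 83 mm above its lower end. This point: on the axis, half-way up the shaft, 60 mm above the lower end; z up the axis
- post_b_mid (a point): brass spare post of the cake stand, the other of the two; 96 mm long, about 120 g, upright in an outer hole of the wooden block. Grip its plain round shaft, 22 mm across, which runs from 31 to 83 mm above its lower end. This point: on the axis, half-way up the shaft, 60 mm above the lower end; z up the axis
- post_a_seat (a point): point of the first post on its axis, at the underside of its flange (32 mm across): 24 mm above the lower end, 36 mm below the middle of the shaft. It meets the socket mouth when the post is home. Below the flange is the snap foot, 20 mm across, tapered over its lowest 8 mm, with a groove half-way up
- post_b_seat (a point): the same point of the other post
- post_a: the first post; origin at the centre of its lower end, z up its axis. A pin 10 mm across stands on top of the shaft
- post_b: the other of the two posts; origin at the centre of its lower end, z up its axis
- socket_mouth (a point): centre of the open top of the stand's empty brass socket, 58 mm above the table. Bore 20.8 mm wide, 30 mm deep, vertical; 38 mm across outside. Sprung balls in the bore resist a post from 16 mm before home, growing to about 13 N at 8 mm before home; then it snaps down. -x of this frame points from the middle of the stand out through this socket
- stand: round white marble stand foot, 196 mm across, 22 mm thick, 3.2 kg, loose on the red mat; origin at its underside's centre. Sockets 60 mm from its middle, 120 degrees apart: the empty one toward its -x, two with posts whose tops are 130 mm above the table. A sound post that is home starts to lift off the rim at a pull of 5 to 8 N, then rises about 0.2 mm per newton; it would be torn out at over 20 N, but the stand tips at about 18 N
- red_mat: flat red silicone disc, 230 mm across, 6 mm thick, fixed on the table under the stand as a non-slip mat; origin at the centre of its underside
- post_block: wooden block 170 x 60 x 34 mm, fixed on the table, long side along its x, origin at the centre of its underside. Three holes 22.5 mm wide along its x, 55 mm apart; the spare posts stand loosely in the two outer ones, flange on the block, their shaft middles 70 mm above the table
- reject_tub: open grey plastic tub 170 x 130 x 60 mm (long side along its x, walls 4 mm with a 6 mm rim outside), fixed on the table, empty; origin at the centre of its underside, inside floor 4 mm above it
- white_tub: bystander: small white tub with a blue lid, 74 mm across, 58 mm high, origin at its underside; leave it alone
- yellow_jar: bystander: clear jar of pink sprinkles with a yellow lid, 57 mm across, 90 mm high, origin at its underside; leave it alone

How it is judged:
On the way, in this order (a step that is already met when the one before it is completed fails the run):
1. a post is snapped home in the empty socket, flange on the rim (within 0.3 mm), not being pulled (contact force between stand and red_mat above 28.4 N and ((z of post_a_seat in the frame of socket_mouth between -0.002 and 0.0003 m and horizontal distance between post_a_seat and socket_mouth below 0.004 m) or (z of post_b_seat in the frame of socket_mouth between -0.002 and 0.0003 m and horizontal distance between post_b_seat and socket_mouth below 0.004 m))), for 0.1 s.
2. a post that is snapped home in the empty socket bears a straight upward pull of at least 7 N for 0.5 s (the stand, 31.4 N, bears on its mat with that much less) without coming out (contact force between stand and red_mat below 24.4 N and ((z of post_a_seat in the frame of socket_mouth between -0.001 and 0.0023 m and horizontal distance between post_a_seat and socket_mouth below 0.004 m) or (z of post_b_seat in the frame of socket_mouth between -0.001 and 0.0023 m and horizontal distance between post_b_seat and socket_mouth below 0.004 m))), for 0.5 s.
At the end, for the whole second after the job is handed in: The post that passed the pull stands fully home in the socket (flange within 1.5 mm of the rim, upright, let go) and the other post lies or stands in the grey tub, at rest (((z of post_a_seat in the frame of socket_mouth between -0.002 and 0.0015 m and horizontal distance between post_a_seat and socket_mouth below 0.004 m and angle between post_a_mid's own z axis and vertical below 0.06 rad and linear speed of each of post_a, post_b below 0.02 m/s and x of post_b_mid in the frame of reject_tub between -0.08 and 0.08 m and y of post_b_mid in the frame of reject_tub between -0.06 and 0.06 m and z of post_b_mid in the frame of reject_tub below 0.085 m and contact force between post_b and reject_tub above 0.3 N) or (z of post_b_seat in the frame of socket_mouth between -0.002 and 0.0015 m and horizontal distance between post_b_seat and socket_mouth below 0.004 m and angle between post_b_mid's own z axis and vertical below 0.06 rad and linear speed of each of post_b, post_a below 0.02 m/s and x of post_a_mid in the frame of reject_tub between -0.08 and 0.08 m and y of post_a_mid in the frame of reject_tub between -0.06 and 0.06 m and z of post_a_mid in the frame of reject_tub below 0.085 m and contact force between post_a and reject_tub above 0.3 N))); the robot touches nothing.
It fails at once if the stand is tipped or lifted off its mat by too hard a pull (more than about 18 N) (angle between stand's own z axis and vertical above 0.02 rad or height (world z) of stand above 0.009 m).
It fails at once if a post is pressed down on the stand with more than 50 N (the stand bears on its mat with more than its weight and 50 N) (contact force between stand and red_mat above 81.4 N).
It fails at once if a bystander (white tub or yellow-lidded jar) is moved by more than 25 mm (distance of any of white_tub, yellow_jar from where it was at the start of the episode above 0.025 m).
It also fails if it takes over 72 s, if anything falls off the work surface, if the arm or the gripper's body presses on something with over 40 N, if the wrist force passes 120 N, or if a joint passes its speed limit or range.

## Robot

A 6-joint arm with a two-finger parallel gripper is mounted at the origin on a cart in front of the work surface, level with it; the furniture and walls round the work are solid. World frame = base frame: x ahead of the robot, y to its left, z up, the work surface at z = 0. Lengths are in m, angles in rad, forces in N, time in s.
With the tool pointing down it reaches from about 0.375 to 0.9 m from the base axis. Payload 3.1 kg.
Tool frame: the origin (TCP) lies where the fingers leave the gripper's body, on its centre line; the fingertips stand 70 mm ahead of it and the grasp point (between the pads) lies 51 mm ahead of it; z points along the fingers, y is the line along which they close (so a half turn about z gives the same grasp; the last joint's range is limited). The gripper opens to 87 mm and grips with 3 to 60 N. Pads are 19 mm wide; open, the fingers measure 117 mm over their backs; the gripper's body (75 mm by 190 mm) begins 51 mm behind the grasp point.
Start: joints at [-1.504, 0.527, 1.433, -0, 1.181, -0.178], TCP at [0.152, -0.606, 0.292] pointing down, gripper open.
Joint ranges: [-3.08, 3.08], [-0.75, 2.2], [0.22, 2.44], [-1.43, 4.57], [0, 2.65], [-2.85, 2.85]. Speed limits (rad/s): [2.79, 2.79, 3.14, 3.14, 3.14, 3.14].

## Interface

Orientations are given as a unit quaternion [x, y, z, w].
In Python, from rig import robot gives the robot as it stands.
- The arm moves only by the tool send_rows, never from a script. Its argument "deltas" is text: rows parted by semicolons, each of 7 numbers parted by spaces: the shift along the tool's x, y, z in mm, then the turn, a rotation vector about the tool's x, y, z in degrees, then the opening, from 0 (shut) to 1 (fully open). A call has 1 to 10 rows; each row shifts and turns the commanded pose from where the row before left it, along the tool's axes as they then stand; what a row does not reach is not made up. A row lasts 1/8 s, in which the tool goes at most 62.5 mm and 10.7 degrees, less where a joint would pass 70% of its speed; a pose out of reach is approached as far as the arm can. A call is refused whole if a number of a shift passes 62.5 or a number of a turn 10.7, either way. A call with a gripper value outside its range is refused whole. The fingers move at their own pace and stop on an object; "newtons" is the grip in N (left out, the last holds). Time passes only in rows, so rows that do not move let the fingers close. It gives the time, the measured TCP pose, the force, the opening and the grip force at its end, in the units of the state.
- robot.get_obs(): the state, without advancing time (a new reading comes with each control period).
- robot.camera(name): name is "side" or "top" or "wrist"; returns a dict with "image" (384x512x3 uint8, red, green, blue), "depth" (384x512 float32, m along the optical axis (not along the pixel's ray), 0 where there is no reading), "fovy" (degrees; the focal length in pixels is half the picture's height over the tangent of half this angle, whatever the lens; pixels are square), "cx", "cy" (the principal point, pixels), "rvec" (rotation vector, rad) and "tvec" (3), from world to camera coordinates, as OpenCV has them. Camera axes: x right, y down, z forward; pixel columns grow to the right and rows downward; lengths in m; the calibration is good to about 2 mm. The wrist camera is an equidistant fisheye: a pixel r from the principal point sees the ray r / f radians off the axis. A picture is of the moment at which its call begins.
- robot.hand_in(): hands the job in; it is judged then, once.
Trained networks look in the newest picture that a camera, given by its name, has taken for a name from the list of things; names that differ only in an ending like _2 or _b are one class to them, and where a whole thing is asked for, a point or a joint stands for the part that bears it (a point fixed in the world has none). Each returns a list of dicts, best first, with "p" (0 to 1); they miss things now and then, are a little off and sometimes report something else, mostly with a low value. They report only what shows in the picture. A call takes as long as a camera call.
- robot.find_in(camera, thing): "box" ([left, top, right, bottom] in pixels, round what is visible of it).
- robot.cut_out(camera, thing): "region" (384x512 bool, what is visible of it) and "box" ([left, top, right, bottom] in pixels, round what is visible of it).
The state is a dict: "time": time; "q": joint angles; "joint_velocities": joint speeds; "joint_torque": joint torques, N m; "position": TCP position; "tool_rot": TCP orientation; "ft_force": force on the tool from outside, world axes, zero at the start; "moment": the same for the moment, N m; "grip_width": finger opening in m; "grip_force": force on a finger pad.
Only numpy, scipy, OpenCV 4.12 (cv2) and the standard library are available. Lean on these libraries where they do the work, as an engineer would, in place of code of your own. Each camera call takes 0.05 s, during which the arm holds its last target. There are 200 camera calls.

## Working session

There is one attempt and no reset: what is moved stays moved. The work goes in short steps, Python scripts to look and compute and a tool call to move; the robot and the scene stay as the last step left them, time stands still between calls to the robot, and variables do not carry over. Pictures are saved under pics/ and viewed, at most 10 in all, crops included, and the job is handed in when it is done.

Besides the shell and the picture viewer there is one more tool, called after "Call:" by a JSON object that holds its "op" and its "data". send_rows: Moves the arm, as the interface text tells. Its arguments: {"type":"object","properties":{"deltas":{"type":"string"},"newtons":{"type":"number"}},"required":["deltas"]}

```bash
mkdir -p pics; ls; cat > h.py <<'E'
import numpy as np, cv2
from scipy.spatial.transform import Rotation as R
from rig import robot
def cloud(c):
    d=c["depth"];H,W=d.shape;f=H/2/np.tan(np.radians(c["fovy"])/2)
    v,u=np.mgrid[:H,:W];x=(u-c["cx"])/f;y=(v-c["cy"])/f
    P=np.stack([x*d,y*d,d],-1)
    M=R.from_rotvec(np.ravel(c["rvec"])).as_matrix()
    W_=(P-np.ravel(c["tvec"]))@M
    W_[d==0]=np.nan
    return W_
E
python3 - <<'E'
from h import *
for n in ("top","side"):
    c=robot.camera(n);cv2.imwrite(f"pics/{n}0.png",c["image"][:,:,::-1]);P=cloud(c)
    np.save(n+"P.npy",P)
    print(n,c["fovy"],c["cx"],c["cy"])
    for t in ["post_a","stand","red_mat","post_block","reject_tub","white_tub","yellow_jar","socket_mouth"]:
        for r in robot.cut_out(n,t)[:3]:
            Q=P[r["region"]];print(t,round(r["p"],2),np.round(r["box"]),np.round(np.nanmedian(Q,0),3),np.round(np.nanpercentile(Q,2,axis=0),3),np.round(np.nanpercentile(Q,98,axis=0),3))
print(robot.get_obs())
E
```

```text
pics
top 47.32211650302022 252.94305933228134 187.809568827338
post_a 0.54 [319. 230. 334. 243.] [ 0.395 -0.245  0.05 ] [ 0.378 -0.268  0.032] [ 0.41  -0.234  0.108]
stand 0.85 [200. 148. 265. 214.] [0.566 0.024 0.03 ] [ 0.48  -0.063  0.023] [0.656 0.112 0.12 ]
stand 0.38 [312. 187. 342. 245.] [ 0.45  -0.257  0.036] [ 0.37  -0.299  0.007] [ 0.531 -0.221  0.042]
red_mat 0.68 [197. 146. 270. 221.] [0.545 0.015 0.008] [ 0.458 -0.084  0.002] [0.678 0.133 0.015]
post_block 0.9 [312. 187. 341. 248.] [ 0.446 -0.257  0.036] [ 0.365 -0.298  0.003] [ 0.531 -0.219  0.044]
reject_tub 0.7 [126. 190. 178. 254.] [0.446 0.279 0.008] [0.36  0.203 0.001] [0.533 0.338 0.065]
white_tub 0.77 [314. 107. 340. 132.] [ 0.744 -0.273  0.059] [ 0.713 -0.307  0.024] [ 0.777 -0.242  0.066]
white_tub 0.73 [204. 148. 266. 214.] [0.566 0.024 0.03 ] [ 0.481 -0.062  0.024] [0.655 0.112 0.12 ]
yellow_jar 0.75 [354. 135. 379. 159.] [ 0.651 -0.383  0.09 ] [ 0.628 -0.414  0.002] [ 0.683 -0.363  0.097]
socket_mouth 0.71 [202. 149. 264. 213.] [0.565 0.024 0.03 ] [ 0.48  -0.063  0.024] [0.656 0.111 0.12 ]
side 43.03432127551
[... 1319 characters left out ...]
[-1.50448810e+00,  5.27444390e-01,  1.43273060e+00,  2.80731440e-05,
        1.18141317e+00, -1.78503918e-01]), 'joint_velocities': array([-1.73505973e-03,  1.51452428e-04,  9.15502438e-04, -1.87840878e-03,
        5.05951982e-05, -8.69284940e-04]), 'joint_torque': array([ 5.59655909e-04, -4.39996362e+01, -1.76989192e+01,  6.35007815e-02,
        5.03471168e-02, -1.80269001e-05]), 'position': array([ 0.15151335, -0.60631579,  0.29227284]), 'tool_rot': array([9.92518377e-01, 1.22095337e-01, 1.28392234e-05, 2.97542690e-06]), 'ft_force': array([-1.08282437, -0.02539476, -0.2266604 ]), 'moment': array([ 0.03012676, -0.01312144, -0.03999749]), 'grip_force': 0.0, 'grip_width': 0.08675228056074723}
```

```bash
python3 - <<'E'
from h import *
a=cv2.imread("pics/top0.png")[90:270,110:400];b=cv2.imread("pics/side0.png")[120:310,160:370]
a=cv2.resize(a[40:],None,fx=2.7,fy=2.7,interpolation=cv2.INTER_CUBIC)[:, :783]
cv2.imwrite("pics/m.png",cv2.resize(cv2.imread("pics/top0.png")[100:260,110:390],None,fx=2.8,fy=2.8,interpolation=cv2.INTER_CUBIC))
cv2.imwrite("pics/n.png",cv2.resize(b,None,fx=3,fy=3,interpolation=cv2.INTER_CUBIC))
for n in ("top","side"):
    P=np.load(n+"P.npy").reshape(-1,3);P=P[~np.isnan(P).any(1)]
    s=P[(np.hypot(P[:,0]-.567,P[:,1]-.024)<.1)&(P[:,2]>.045)]
    print(n);
    for lo,hi in ((.05,.064),(.1,.14)):
        q=s[(s[:,2]>lo)&(s[:,2]<hi)]
        ang=np.degrees(np.arctan2(q[:,1]-.024,q[:,0]-.567));h,e=np.histogram(ang,36,(-180,180));print(lo,[(int(e[i]),int(h[i])) for i in range(36) if h[i]])
    s=P[(abs(P[:,0]-.447)<.1)&(abs(P[:,1]+.257)<.05)&(P[:,2]>.06)]
    for m in (s[:,0]<.447,s[:,0]>.447): print(s[m].mean(0),s[m].min(0),s[m].max(0),m.sum())
E
```

```text
top
0.05 [(-160, 5), (-150, 27), (-140, 20), (-130, 31), (-120, 9), (-40, 4), (-30, 20), (-20, 7), (-10, 5), (0, 6), (80, 5), (90, 6), (100, 12), (110, 20), (120, 4)]
0.1 [(-30, 12), (-20, 31), (-10, 10), (90, 11), (100, 30), (110, 12)]
[ 0.3944642  -0.247208    0.09485543] [ 0.38577641 -0.25931328  0.06083374] [ 0.40345985 -0.23860197  0.11134401] 57
[ 0.50113825 -0.26866339  0.09368513] [ 0.49108351 -0.28249395  0.0603302 ] [ 0.51275004 -0.25989249  0.11208749] 62
side
0.05 [(-150, 28), (-140, 26), (-130, 31), (-120, 10), (-40, 30), (-30, 33), (-20, 9), (-10, 2), (80, 3), (90, 17), (100, 13), (110, 18), (120, 19)]
0.1 [(-40, 1), (-30, 53), (-20, 22), (90, 10), (100, 32), (110, 27)]
[ 0.39290505 -0.25819211  0.08433996] [ 0.3816125  -0.26571242  0.06028278] [ 0.4035268  -0.24324349  0.10714204] 153
[ 0.5002546  -0.27990566  0.0838074 ] [ 0.48925427 -0.2877548   0.06064903] [ 0.51106504 -0.26545309  0.10718434] 155
```

View pics/m.png

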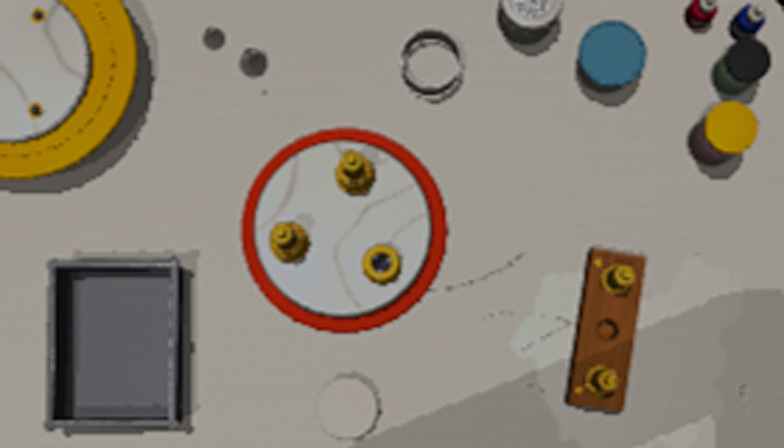

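View pics/n.png

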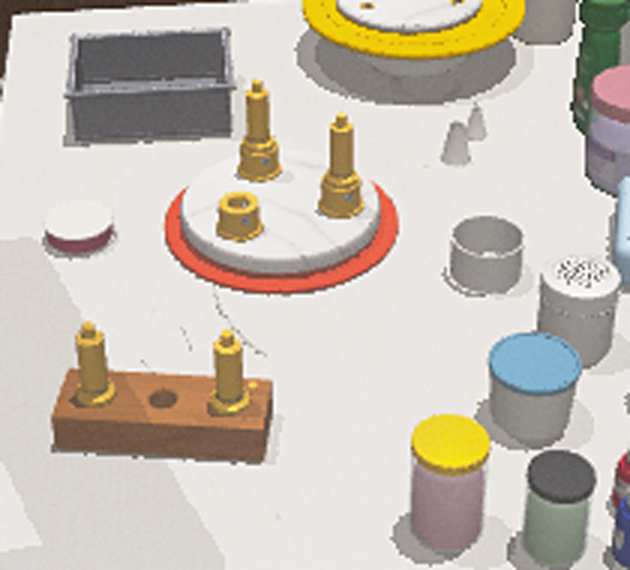

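```bash
cat >> h.py <<'E'
from scipy.optimize import least_squares
def circ(q,r,c0):
    f=lambda p:np.hypot(q[:,0]-p[0],q[:,1]-p[1])-r
    return least_squares(f,c0,loss="soft_l1",f_scale=.001).x
def tool(dx,dy):
    o=robot.get_obs();M=R.from_quat(o["tool_rot"]).as_matrix();return M
E
python3 - <<'E'
from h import *
for n in ("top","side"):
    P=np.load(n+"P.npy").reshape(-1,3);P=P[~np.isnan(P).any(1)]
    sel=lambda c,r,lo,hi:P[(np.hypot(P[:,0]-c[0],P[:,1]-c[1])<r)&(P[:,2]>lo)&(P[:,2]<hi)]
    for c in ((.394,-.25),(.501,-.272)):
        q=sel(c,.025,.048,.09);print(n,"post",len(q),circ(q,.011,c)); q=sel(c,.025,.1,.12);print("  pin top",len(q),q.mean(0))
    q=sel((.567,.024),.102,.026,.045);
    q=sel((.522,-.016),.028,.052,.068);print("ring top",len(q),q.mean(0),(q.min(0)+q.max(0))/2,q.max(0)-q.min(0))
    q=sel((.522,-.016),.028,.032,.054);print("ring side",len(q),circ(q,.019,(.522,-.016)))
    for c in ((.625,.004),(.556,.083)):
        q=sel(c,.035,.125,.15);print(" std pin",len(q),q.mean(0) if len(q) else 0); q=sel(c,.03,.075,.112);print(" shaft",circ(q,.011,c))
E
```

```text
top post 19 [ 0.39445737 -0.24952253]
  pin top 15 [ 0.39436846 -0.24945942  0.10492502]
top post 20 [ 0.50221969 -0.27109502]
  pin top 15 [ 0.50257204 -0.27016937  0.10565938]
ring top 93 [ 0.52595994 -0.01815494  0.05918982] [ 0.52588689 -0.01720402  0.0591064 ] [0.03661492 0.03613712 0.01393395]
ring side 65 [ 0.52004757 -0.01554974]
 std pin 9 [0.62573621 0.00837854 0.13013921]
 shaft [0.62643404 0.00889572]
 std pin 11 [0.55261429 0.08233154 0.13103924]
 shaft [0.55272329 0.0823194 ]
side post 124 [ 0.39249376 -0.25172269]
  pin top 18 [ 0.39200484 -0.25322026  0.10387245]
side post 120 [ 0.50014635 -0.27339954]
  pin top 12 [ 0.50045018 -0.27556885  0.10463798]
ring top 82 [ 0.52418147 -0.02269984  0.05615725] [ 0.52393897 -0.02313974  0.05659433] [0.03432756 0.037438   0.00895837]
ring side 107 [ 0.52371396 -0.02151702]
 std pin 8 [0.62409584 0.0039215  0.12894835]
 shaft [0.62464221 0.00619226]
 std pin 6 [0.55018461 0.07749565 0.12871457]
 shaft [0.55106062 0.07980803]
```

Call:
{"op": "send_rows", "data": {"deltas": "32.1 -28.6 8 0 0 0 1;32.1 -28.6 8 0 0 0 1;32.1 -28.6 8 0 0 0 1;32.1 -28.6 8 0 0 0 1;32.1 -28.6 8 0 0 0 1;32.1 -28.6 8 0 0 0 1;32.1 -28.6 8 0 0 0 1;32.1 -28.6 8 0 0 0 1;32.1 -28.6 8 0 0 0 1;32.1 -28.6 8 0 0 0 1", "newtons": 40}}

```text
time: 2.15
position: [0.3945, -0.2502, 0.2123]
tool_rot: [0.993, 0.122, 0.0, 0.0]
ft_force: [1.0, -0.9, 0.9]
grip_width: 0.0869
grip_force: 0.0
```

```bash
python3 - <<'E'
from h import *
c=robot.camera("wrist");cv2.imwrite("pics/w1.png",c["image"][:,:,::-1]);o=robot.get_obs()
print(c["fovy"],c["cx"],c["cy"],o["time"],o["position"],o["tool_rot"],o["ft_force"],o["q"])
M=R.from_rotvec(np.ravel(c["rvec"])).as_matrix();print("cam pos",-M.T@np.ravel(c["tvec"]),M)
E
```

```text
65.70646984690485 259.0910308076235 189.8990440441895 2.2 [ 0.39528842 -0.24563228  0.21134595] [ 9.92396370e-01  1.23063996e-01  5.55363936e-06 -2.16761033e-03] [ 1.20506046  2.87798377 -0.23275034] [-0.79820921  0.44856552  1.90391693  0.00369266  0.79256018  0.52323614]
cam pos [ 0.46183587 -0.23333519  0.30492764] [[ 0.2426381  -0.97011541  0.00168648]
 [-0.93734275 -0.23399248  0.25813966]
 [-0.25003064 -0.06421533 -0.96610614]]
```

View pics/w1.png

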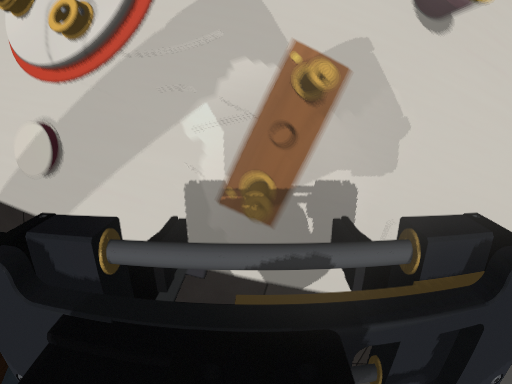

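```bash
cat >> h.py <<'E'
def wcloud(c):
    d=c["depth"];H,W=d.shape;f=H/2/np.tan(np.radians(c["fovy"])/2)
    v,u=np.mgrid[:H,:W];x=(u-c["cx"])/f;y=(v-c["cy"])/f
    r=np.hypot(x,y)+1e-9;k=np.tan(r)/r
    P=np.stack([x*k*d,y*k*d,d],-1)
    M=R.from_rotvec(np.ravel(c["rvec"])).as_matrix()
    Q=(P-np.ravel(c["tvec"]))@M;Q[d==0]=np.nan
    return Q
def sel(P,c,r,lo,hi):
    P=P.reshape(-1,3);P=P[~np.isnan(P).any(1)]
    return P[(np.hypot(P[:,0]-c[0],P[:,1]-c[1])<r)&(P[:,2]>lo)&(P[:,2]<hi)]
E
python3 - <<'E'
from h import *
c=robot.camera("wrist");P=wcloud(c);o=robot.get_obs();print(o["position"],o["tool_rot"],o["ft_force"],o["time"])
for k in ((.394,-.25),(.501,-.272)):
    q=sel(P,k,.03,.045,.09);print("post",len(q),circ(q,.011,k) if len(q)>5 else 0);q=sel(P,k,.03,.09,.12);print(" pin",len(q),q.mean(0) if len(q) else 0)
    q=sel(P,k,.028,.036,.045);print(" flange",len(q),q.mean(0),q.min(0),q.max(0))
q=sel(P,(.5245,-.0195),.028,.052,.068);print("ring",len(q),q.mean(0),(q.min(0)+q.max(0))/2,np.ptp(q,0))
E
```

```text
[ 0.39436791 -0.247512    0.21167041] [ 9.92227504e-01  1.24427529e-01 -5.83013715e-04 -1.42460286e-03] [-0.0283169   0.37524196  0.14521078] 2.25
post 358 [ 0.39198315 -0.25202081]
 pin 663 [ 0.39397268 -0.25125841  0.09733425]
 flange 357 [ 0.39873053 -0.24976711  0.03986214] [ 0.37989207 -0.27312592  0.03603375] [ 0.41774549 -0.22328198  0.04414632]
post 277 [ 0.4994488  -0.27339479]
 pin 718 [ 0.49835645 -0.27208549  0.09732477]
 flange 352 [ 0.49549548 -0.26762182  0.03988876] [ 0.47964971 -0.29721945  0.0360004 ] [ 0.5213177  -0.25081141  0.04495133]
ring 690 [ 0.52198392 -0.02264413  0.0565582 ] [ 0.52222011 -0.02041915  0.05577748] [0.03587684 0.03939936 0.00755387]
```

Call:
{"op": "send_rows", "data": {"deltas": "-1.5 0.5 18 0 0 0 1;0 0 18 0 0 0 1;0 0 18 0 0 0 1;0 0 18 0 0 0 1;0 0 17 0 0 0 1;0 0 0 0 0 0 0.9;0 0 0 0 0 0 0;0 0 0 0 0 0 0;0 0 0 0 0 0 0;0 0 0 0 0 0 0", "newtons": 40}}

```text
time: 3.5
position: [0.3924, -0.252, 0.1236]
tool_rot: [0.993, 0.122, 0.0, 0.0]
ft_force: [-0.7, -0.6, 0.2]
grip_width: 0.0464
grip_force: 0.0
```

Call:
{"op": "send_rows", "data": {"deltas": "0 0 0 0 0 0 0;0 0 0 0 0 0 0;0 0 0 0 0 0 0;0 0 0 0 0 0 0;0 0 0 0 0 0 0;0 0 0 0 0 0 0"}}

```text
time: 4.25
position: [0.3923, -0.2518, 0.1232]
tool_rot: [0.993, 0.122, -0.0, -0.0]
ft_force: [1.1, 0.2, -0.3]
grip_width: 0.0211
grip_force: 40.0
```

Call:
{"op": "send_rows", "data": {"deltas": "0 0 -10 0 0 0 0;0 0 -25 0 0 0 0;0 0 -30 0 0 0 0;30.5 -32.2 -15 0 0 0 0;30.5 -32.2 0 0 0 0 0;30.5 -32.2 0 0 0 0 0;30.5 -32.2 0 0 0 0 0;30.5 -32.2 0 0 0 0 0;30.5 -32.2 0 0 0 0 0;0 0 0 0 0 0 0"}}

```text
time: 5.5
position: [0.5241, -0.0178, 0.2039]
tool_rot: [0.992, 0.124, 0.001, 0.0]
ft_force: [0.6, 0.1, -1.4]
grip_width: 0.0209
grip_force: 40.0
```

Call:
{"op": "send_rows", "data": {"deltas": "0 0 0 0 0 0 0;0 0 0 0 0 0 0"}}

```text
time: 5.75
position: [0.5224, -0.021, 0.2033]
tool_rot: [0.993, 0.121, -0.0, -0.0]
ft_force: [0.2, -0.4, -1.1]
grip_width: 0.0209
grip_force: 40.0
```

```bash
python3 - <<'E'
from h import *
c=robot.camera("wrist");P=wcloud(c);o=robot.get_obs();p=o["position"];print(p,o["tool_rot"],o["ft_force"],o["time"],o["grip_width"])
cv2.imwrite("pics/w2.png",cv2.resize(c["image"][100:280,160:360,::-1],None,fx=3,fy=3))
q=sel(P,(.5235,-.02),.03,.052,.066);print("ring",len(q),q.mean(0),q.min(0),q.max(0),np.ptp(q,0))
for a in range(85,165,10):
    q=sel(P,p,.03,a/1000,a/1000+.01);print(a,len(q),q.mean(0) if len(q) else 0,q.min(0) if len(q) else 0,q.max(0) if len(q) else 0)
q=sel(P,p,.03,.121,.16);q=q[q[:,2]<.14];print(circ(q,.011,p[:2]))
s=robot.camera("side");t=robot.camera("top")
for n,cc in (("side",s),("top",t)):
    Q=cloud(cc);q=sel(Q,p,.025,.085,.12);print(n,len(q),q.mean(0) if len(q) else 0)
cv2.imwrite("pics/s2.png",cv2.resize(s["image"][110:230,180:320,::-1],None,fx=4,fy=4))
E
```

```text
[ 0.52246592 -0.02112783  0.20331877] [ 9.92621307e-01  1.21255407e-01 -2.58380895e-04 -1.68542330e-05] [ 0.01093136  0.68333381 -0.51846142] 5.8 0.02144015493731699
ring 802 [ 0.53046231 -0.01879869  0.05723992] [ 0.5098721  -0.03964457  0.05201124] [ 0.54279206 -0.00168542  0.0603865 ] [0.03291996 0.03795915 0.00837526]
85 0 0 0 0
95 0 0 0 0
105 11 [ 0.53525734 -0.01905146  0.11454908] [ 0.52638526 -0.03051415  0.11391511] [ 0.53773543 -0.00623245  0.11497564]
115 579 [ 0.53238246 -0.01874307  0.1199211 ] [ 0.52232129 -0.03453516  0.11502847] [ 0.53816435 -0.00551096  0.12492329]
125 226 [ 0.53082318 -0.01936041  0.13010576] [ 0.52183253 -0.03616196  0.12503595] [ 0.53645431 -0.00173263  0.13499792]
135 453 [ 0.5310017  -0.01910206  0.13997708] [ 0.52172329 -0.0375641   0.13503902] [5.37059170e-01 6.02379401e-05 1.44974980e-01]
145 561 [ 0.53086613 -0.01903283  0.15010663] [ 0.52267383 -0.03742822  0.14501832] [ 5.37211073e-01 -1.63037737e-05  1.54977508e-01]
155 651 [ 0.53103607 -0.01884657  0.16002356] [ 0.52298304 -0.03907613  0.15501915] [0.53730858 0.00157745 0.16499177]
[ 0.52246846 -0.02136858]
side 65 [ 0.52216343 -0.0293268   0.1089234 ]
top 0 0
```

View pics/w2.png

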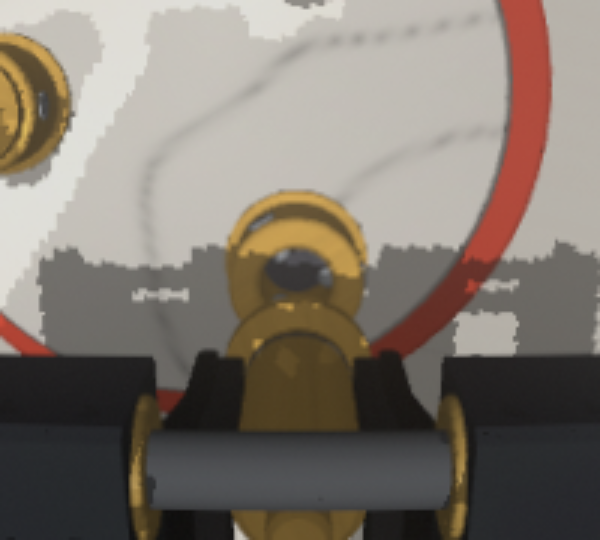

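```bash
cat >> h.py <<'E'
def edgefit(c,P,z,r,c0,half=80):
    # boundary pts: farthest radius per angle bin of points on disc at height z
    pass
E
python3 - <<'E'
from h import *
c=robot.camera("wrist");P=wcloud(c);o=robot.get_obs();p=o["position"];print(p)
def arc(q,c0,r,pct=97):
    cc=np.array(c0)
    for _ in range(6):
        d=q[:,:2]-cc;a=np.arctan2(d[:,1],d[:,0]);rr=np.hypot(*d.T);B=np.digitize(a,np.linspace(-np.pi,np.pi,37))
        e=np.array([q[B==b][np.argsort(rr[B==b])[int(pct/100*((B==b).sum()-1))],:2] for b in range(1,37) if (B==b).sum()>3 and rr[B==b].max()>.8*r])
        cc=circ(e,r,cc)
    return cc,len(e)
for lo,hi in ((.112,.122),(.114,.120)):
    q=sel(P,p,.022,lo,hi);print("flange",len(q),arc(q,p[:2],.016))
for lo,hi in ((.055,.062),(.057,.060)):
    q=sel(P,(.524,-.02),.024,lo,hi);print("ring outer",len(q),arc(q,(.524,-.02),.019))
q=sel(P,(.524,-.02),.026,.034,.055);print("side",len(q),circ(q,.019,(.524,-.02)))
q=sel(P,p,.02,.122,.13);d=q;print("shaft",circ(q,.011,p[:2]))
# midline columns of flange and ring in tool-y: 
q=sel(P,p,.022,.114,.120);print("flange y-range",q[:,:2]@np.array([.2425,-.970])@np.ones(1) if 0 else (np.percentile(q[:,:2]@[.2425,-.970],[1,99])))
q=sel(P,(.524,-.02),.024,.055,.062);print("ring y-range",np.percentile(q[:,:2]@[.2425,-.970],[1,99]))
E
```

```text
[ 0.52273577 -0.020949    0.20327919]
flange 544 (array([ 0.52236534, -0.02143624]), 15)
flange 292 (array([ 0.52244115, -0.02141588]), 15)
ring outer 751 (array([ 0.52372398, -0.02054471]), 25)
ring outer 553 (array([ 0.52327136, -0.02064232]), 25)
side 293 [ 0.52400328 -0.02036738]
shaft [ 0.52240631 -0.0214446 ]
flange y-range [0.13275843 0.16189894]
ring y-range [0.12886098 0.16493623]
```

Call:
{"op": "send_rows", "data": {"deltas": "1.3 -0.5 10 0 0 0 0;0 0 10 0 0 0 0;0 0 8 0 0 0 0;0 0 2 0 0 0 0;0 0 2 0 0 0 0;0 0 2 0 0 0 0;0 0 2 0 0 0 0;0 0 0 0 0 0 0", "newtons": 60}}

```text
time: 6.95
position: [0.5241, -0.0193, 0.1672]
tool_rot: [0.993, 0.122, -0.0, -0.0]
ft_force: [0.3, 1.2, -0.8]
grip_width: 0.0209
grip_force: 60.0
```

Call:
{"op": "send_rows", "data": {"deltas": "0 0 2 0 0 0 0;0 0 2 0 0 0 0;0 0 2 0 0 0 0;0 0 0 0 0 0 0"}}

```text
time: 7.45
position: [0.5242, -0.0196, 0.1612]
tool_rot: [0.993, 0.122, -0.0, 0.0]
ft_force: [-0.3, -1.9, -0.5]
grip_width: 0.021
grip_force: 60.0
```

Call:
{"op": "send_rows", "data": {"deltas": "0 0 2 0 0 0 0;0 0 2 0 0 0 0;0 0 0 0 0 0 0"}}

```text
time: 7.82
position: [0.5243, -0.0194, 0.1579]
tool_rot: [0.993, 0.122, 0.0, 0.0]
ft_force: [-1.6, -0.5, 4.9]
grip_width: 0.0209
grip_force: 60.0
```

Call:
{"op": "send_rows", "data": {"deltas": "0 0 2 0 0 0 0;0 0 2 0 0 0 0;0 0 0 0 0 0 0"}}

```text
time: 8.2
position: [0.5241, -0.0194, 0.1532]
tool_rot: [0.993, 0.122, 0.0, 0.0]
ft_force: [-0.6, -1.4, 2.5]
grip_width: 0.0206
grip_force: 60.0
```

Call:
{"op": "send_rows", "data": {"deltas": "0 0 2 0 0 0 0;0 0 2 0 0 0 0;0 0 0 0 0 0 0"}}

```text
time: 8.57
position: [0.5243, -0.0194, 0.1487]
tool_rot: [0.993, 0.122, 0.0, 0.0]
ft_force: [0.6, -1.3, -3.0]
grip_width: 0.0208
grip_force: 60.0
```

Call:
{"op": "send_rows", "data": {"deltas": "0 0 1 0 0 0 0;0 0 1 0 0 0 0;0 0 0 0 0 0 0"}}

```text
time: 8.95
position: [0.5243, -0.0193, 0.1472]
tool_rot: [0.993, 0.122, 0.0, -0.0]
ft_force: [1.1, -0.4, -1.0]
grip_width: 0.0207
grip_force: 60.0
```

Call:
{"op": "send_rows", "data": {"deltas": "0 0 1 0 0 0 0;0 0 1 0 0 0 0;0 0 0 0 0 0 0"}}

```text
time: 9.32
position: [0.5243, -0.0193, 0.1466]
tool_rot: [0.993, 0.122, 0.0, 0.0]
ft_force: [-2.2, -0.5, 10.0]
grip_width: 0.0212
grip_force: 60.0
```

Call:
{"op": "send_rows", "data": {"deltas": "0 0 1 0 0 0 0;0 0 0 0 0 0 0;0 0 0 0 0 0 0"}}

```text
time: 9.7
position: [0.5243, -0.0193, 0.1465]
tool_rot: [0.993, 0.122, 0.001, 0.0]
ft_force: [-3.8, -1.2, 16.3]
grip_width: 0.0211
grip_force: 60.0
```

Call:
{"op": "send_rows", "data": {"deltas": "0 0 -1 0 0 0 0;0 0 -1 0 0 0 0;0 0 0 0 0 0 0;0 0 0 0 0 0 0"}}

```text
time: 10.2
position: [0.5243, -0.0193, 0.1466]
tool_rot: [0.993, 0.122, 0.0, 0.0]
ft_force: [-0.5, -1.0, 6.6]
grip_width: 0.0211
grip_force: 60.0
```

Call:
{"op": "send_rows", "data": {"deltas": "0 0 -0.5 0 0 0 0;0 0 0 0 0 0 0;0 0 0 0 0 0 0"}}

```text
time: 10.58
position: [0.5243, -0.0193, 0.1467]
tool_rot: [0.993, 0.122, 0.0, -0.0]
ft_force: [1.0, 0.6, 2.9]
grip_width: 0.0208
grip_force: 60.0
```

Call:
{"op": "send_rows", "data": {"deltas": "0 0 -0.5 0 0 0 0;0 0 -0.5 0 0 0 0;0 0 0 0 0 0 0;0 0 0 0 0 0 0"}}

```text
time: 11.08
position: [0.524, -0.0193, 0.1473]
tool_rot: [0.993, 0.122, -0.0, -0.0]
ft_force: [1.6, -0.7, -4.9]
grip_width: 0.0207
grip_force: 60.0
```

Call:
{"op": "send_rows", "data": {"deltas": "0 0 -0.5 0 0 0 0;0 0 0 0 0 0 0;0 0 0 0 0 0 0"}}

```text
time: 11.45
position: [0.5238, -0.0194, 0.1484]
tool_rot: [0.993, 0.122, -0.0, 0.0]
ft_force: [-0.6, -0.7, -4.0]
grip_width: 0.0204
grip_force: 60.0
```

Call:
{"op": "send_rows", "data": {"deltas": "0 0 -0.5 0 0 0 0;0 0 -0.5 0 0 0 0;0 0 0 0 0 0 0;0 0 0 0 0 0 0"}}

```text
time: 11.95
position: [0.5237, -0.0195, 0.1493]
tool_rot: [0.993, 0.122, -0.001, 0.0]
ft_force: [-1.6, -3.5, -3.3]
grip_width: 0.0207
grip_force: 60.0
```

Call:
{"op": "send_rows", "data": {"deltas": "0 0 -1 0 0 0 0;0 0 -1 0 0 0 0;0 0 0 0 0 0 0;0 0 0 0 0 0 0"}}

```text
time: 12.45
position: [0.5239, -0.0194, 0.1515]
tool_rot: [0.993, 0.122, -0.0, 0.0]
ft_force: [-2.5, -4.3, -2.1]
grip_width: 0.0209
grip_force: 60.0
```

Call:
{"op": "send_rows", "data": {"deltas": "0 0 -3 0 0 0 0;0 0 -4 0 0 0 0;0 0 -6 0 0 0 0;0 0 -8 0 0 0 0;0 0 -10 0 0 0 0;0 0 -14 0 0 0 0;0 0 -14 0 0 0 0;0 0 0 0 0 0 0;0 0 0 0 0 0 0"}}

```text
time: 13.58
position: [0.524, -0.0193, 0.2103]
tool_rot: [0.993, 0.122, -0.0, -0.0]
ft_force: [0.0, 0.5, -1.9]
grip_width: 0.0207
grip_force: 60.0
```

```bash
python3 - <<'E'
from h import *
c=robot.camera("wrist");P=wcloud(c);o=robot.get_obs();p=o["position"];print(p,o["ft_force"])
q=sel(P,p,.022,p[2]-.1,p[2]-.08);h,e=np.histogram(q[:,2]-p[2],10);print(h,np.round(e,4))
q=sel(P,(.5235,-.02),.024,.05,.066);print("ring",q.mean(0),len(q))
E
```

```text
[ 0.52383147 -0.01927222  0.21000662] [ 0.07686702 -0.58205774 -0.72581647]
[  9  18  18  16  29  84 152 159  62  24] [-0.0887 -0.0879 -0.087  -0.0862 -0.0853 -0.0845 -0.0836 -0.0827 -0.0819
 -0.081  -0.0802]
ring [ 0.53069355 -0.01912964  0.05681886] 808
```

Call:
{"op": "send_rows", "data": {"deltas": "-0.8 -42.8 0 0 0 0 0;-0.8 -42.8 0 0 0 0 0;-0.8 -42.8 0 0 0 0 0;-0.8 -42.8 0 0 0 0 0;-0.8 -42.8 0 0 0 0 0;-0.8 -42.8 0 0 0 0 0;-0.8 -42.8 0 0 0 0 0;0 0 20 0 0 0 0;0 0 20 0 0 0 0;0 0 20 0 0 0 0"}}

```text
time: 14.88
position: [0.4457, 0.2701, 0.1491]
tool_rot: [0.992, 0.122, -0.001, 0.0]
ft_force: [0.2, -0.3, -1.2]
grip_width: 0.021
grip_force: 60.0
```

Call:
{"op": "send_rows", "data": {"deltas": "0 0 15 0 0 0 0;0 0 10 0 0 0 0;0 0 2 0 0 0 0;0 0 0 0 0 0 0"}}

```text
time: 15.38
position: [0.4463, 0.27, 0.1234]
tool_rot: [0.993, 0.122, 0.0, -0.0]
ft_force: [-0.3, -0.9, -1.1]
grip_width: 0.0207
grip_force: 60.0
```

Call:
{"op": "send_rows", "data": {"deltas": "0 0 3 0 0 0 0;0 0 2 0 0 0 0;0 0 0 0 0 0 0.5;0 0 0 0 0 0 0.5;0 0 0 0 0 0 0.5;0 0 0 0 0 0 0.5;0 0 0 0 0 0 0.5"}}

```text
time: 16.25
position: [0.4461, 0.27, 0.1183]
tool_rot: [0.993, 0.122, 0.0, -0.0]
ft_force: [0.5, -0.3, 0.6]
grip_width: 0.0433
grip_force: 0.0
```

Call:
{"op": "send_rows", "data": {"deltas": "0 0 -10 0 0 0 0.5;0 0 -20 0 0 0 0.5;0 0 -30 0 0 0 0.5;0 0 -40 0 0 0 0.5;0 0 0 0 0 0 0.5;0 0 0 0 0 0 0.5"}}

```text
time: 17.0
position: [0.4457, 0.2698, 0.2183]
tool_rot: [0.993, 0.122, -0.0, 0.0]
ft_force: [-0.4, -0.1, -0.4]
grip_width: 0.0436
grip_force: 0.0
```

```bash
python3 - <<'E'
from h import *
c=robot.camera("side");o=robot.get_obs();print(o["position"],o["time"],o["grip_width"],o["ft_force"])
cv2.imwrite("pics/s3.png",cv2.resize(c["image"][80:280,160:360,::-1],None,fx=3,fy=3))
P=cloud(c);q=sel(P,(.446,.27),.06,.01,.12);print(np.percentile(q,[2,50,98],axis=0))
E
```

```text
[0.44538644 0.26973151 0.21769843] 17.05 0.043266860961470664 [ 0.39205448  0.35067735 -0.06430632]
[[0.42911448 0.25274302 0.02073418]
 [0.44798164 0.26310551 0.05483607]
 [0.46908645 0.32759092 0.09884039]]
```

View pics/s3.png

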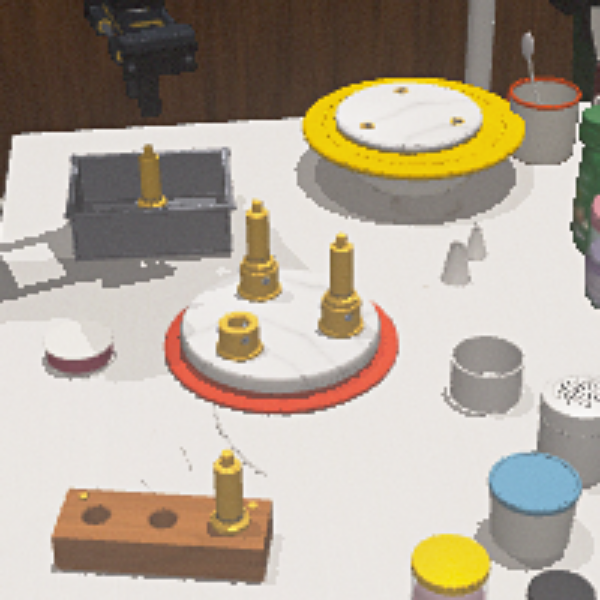

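Call:
{"op": "send_rows", "data": {"deltas": "-7.9 54 0 0 0 0 0.5;-7.9 54 0 0 0 0 0.5;-7.9 54 0 0 0 0 0.6;-7.9 54 0 0 0 0 0.7;-7.9 54 0 0 0 0 0.8;-7.9 54 0 0 0 0 0.8;-7.9 54 0 0 0 0 0.8;-7.9 54 0 0 0 0 0.8;-7.9 54 0 0 0 0 0.8;-7.9 54 0 0 0 0 0.8"}}

```text
time: 18.3
position: [0.4996, -0.2744, 0.2166]
tool_rot: [0.993, 0.122, -0.001, -0.001]
ft_force: [1.9, 0.2, -0.9]
grip_width: 0.0695
grip_force: 0.0
```

Call:
{"op": "send_rows", "data": {"deltas": "0 0 0 0 0 0 0.8;0 0 0 0 0 0 0.8"}}

```text
time: 18.55
position: [0.4992, -0.2721, 0.2167]
tool_rot: [0.993, 0.122, -0.001, -0.002]
ft_force: [-0.5, 0.1, 0.1]
grip_width: 0.0695
grip_force: 0.0
```

```bash
python3 - <<'E'
from h import *
c=robot.camera("wrist");P=wcloud(c);o=robot.get_obs();p=o["position"];print(p,o["tool_rot"],o["ft_force"])
q=sel(P,(.5,-.273),.03,.05,.085);print(len(q),circ(q,.011,(.5,-.273)))
E
```

```text
[ 0.49931776 -0.27145583  0.21699038] [ 0.9924919   0.12229222 -0.00131995 -0.00164261] [ 0.38551241  0.03226158 -0.56534056]
233 [ 0.49981194 -0.27370561]
```

Call:
{"op": "send_rows", "data": {"deltas": "0 1.5 20 0 0 0 0.8;0 0 20 0 0 0 0.8;0 0 20 0 0 0 0.8;0 0 20 0 0 0 0.8;0 0 14 0 0 0 0.8;0 0 0 0 0 0 0.8;0 0 0 0 0 0 0;0 0 0 0 0 0 0;0 0 0 0 0 0 0;0 0 0 0 0 0 0", "newtons": 60}}

```text
time: 19.85
position: [0.5007, -0.2747, 0.1246]
tool_rot: [0.993, 0.122, 0.0, 0.0]
ft_force: [-0.2, -0.1, 0.4]
grip_width: 0.0374
grip_force: 0.0
```

Call:
{"op": "send_rows", "data": {"deltas": "0 0 0 0 0 0 0;0 0 0 0 0 0 0;0 0 0 0 0 0 0;0 0 0 0 0 0 0"}}

```text
time: 20.35
position: [0.5005, -0.2743, 0.1242]
tool_rot: [0.993, 0.122, -0.0, -0.0]
ft_force: [-0.1, 1.0, 0.5]
grip_width: 0.0208
grip_force: 60.0
```

Call:
{"op": "send_rows", "data": {"deltas": "0 0 -10 0 0 0 0;0 0 -25 0 0 0 0;0 0 -30 0 0 0 0;14.1 -40.2 -15 0 0 0 0;14.1 -40.2 0 0 0 0 0;14.1 -40.2 0 0 0 0 0;14.1 -40.2 0 0 0 0 0;14.1 -40.2 0 0 0 0 0;14.1 -40.2 0 0 0 0 0;0 0 0 0 0 0 0"}}

```text
time: 21.6
position: [0.524, -0.0173, 0.2046]
tool_rot: [0.992, 0.124, 0.0, -0.0]
ft_force: [-0.0, -0.4, -0.9]
grip_width: 0.0209
grip_force: 60.0
```

Call:
{"op": "send_rows", "data": {"deltas": "0 0 0 0 0 0 0;0 0 0 0 0 0 0;0 0 0 0 0 0 0"}}

```text
time: 21.98
position: [0.5244, -0.0211, 0.2043]
tool_rot: [0.993, 0.121, 0.0, 0.0]
ft_force: [0.7, 0.6, -1.2]
grip_width: 0.0211
grip_force: 60.0
```

```bash
python3 - <<'E'
from h import *
c=robot.camera("wrist");P=wcloud(c);o=robot.get_obs();p=o["position"];print(p,o["tool_rot"],o["ft_force"])
def arc(q,c0,r,pct=97):
    cc=np.array(c0)
    for _ in range(6):
        d=q[:,:2]-cc;a=np.arctan2(d[:,1],d[:,0]);rr=np.hypot(*d.T);B=np.digitize(a,np.linspace(-np.pi,np.pi,37))
        e=np.array([q[B==b][np.argsort(rr[B==b])[int(pct/100*((B==b).sum()-1))],:2] for b in range(1,37) if (B==b).sum()>3 and rr[B==b].max()>.8*r])
        cc=circ(e,r,cc)
    return cc
q=sel(P,p,.022,p[2]-.091,p[2]-.081);print("flange",arc(q,p[:2],.016),q[:,2].min()-p[2])
q=sel(P,p,.02,p[2]-.081,p[2]-.073);print("shaft",circ(q,.011,p[:2]))
q=sel(P,(.524,-.02),.024,.055,.062);print("ring",arc(q,(.524,-.02),.019))
q=sel(P,(.524,-.02),.026,.034,.055);print("side",circ(q,.019,(.524,-.02)))
E
```

```text
[ 0.52436244 -0.0209508   0.20424679] [9.92617893e-01 1.21283623e-01 3.00996102e-05 2.83332566e-05] [-0.34289441 -0.88035956 -1.15361916]
flange [ 0.52387267 -0.02154964] -0.09029416033647578
shaft [ 0.52391926 -0.02151636]
ring [ 0.52367732 -0.02052558]
side [ 0.52390711 -0.02042672]
```

Call:
{"op": "send_rows", "data": {"deltas": "0 0 10 0 0 0 0;0 0 10 0 0 0 0;0 0 5 0 0 0 0;0 0 0 0 0 0 0;0 0 0 0 0 0 0"}}

```text
time: 22.65
position: [0.5245, -0.02, 0.1793]
tool_rot: [0.993, 0.122, 0.0, 0.0]
ft_force: [-0.5, -0.4, -2.0]
grip_width: 0.0215
grip_force: 60.0
```

Call:
{"op": "send_rows", "data": {"deltas": "-0.2 -0.7 3 0 0 0 0;0 0 3 0 0 0 0;0 0 2 0 0 0 0;0 0 2 0 0 0 0;0 0 2 0 0 0 0;0 0 2 0 0 0 0;0 0 2 0 0 0 0;0 0 0 0 0 0 0"}}

```text
time: 23.65
position: [0.5241, -0.0195, 0.1632]
tool_rot: [0.993, 0.122, 0.0, 0.0]
ft_force: [0.7, -0.3, -1.4]
grip_width: 0.0209
grip_force: 60.0
```

Call:
{"op": "send_rows", "data": {"deltas": "0 0 2 0 0 0 0;0 0 2 0 0 0 0;0 0 0 0 0 0 0"}}

```text
time: 24.02
position: [0.5244, -0.0197, 0.1596]
tool_rot: [0.993, 0.122, 0.001, 0.0]
ft_force: [0.3, -2.2, 2.8]
grip_width: 0.0212
grip_force: 60.0
```

Call:
{"op": "send_rows", "data": {"deltas": "0 0 2 0 0 0 0;0 0 2 0 0 0 0;0 0 0 0 0 0 0"}}

```text
time: 24.4
position: [0.5243, -0.0193, 0.1551]
tool_rot: [0.993, 0.122, 0.0, -0.0]
ft_force: [0.1, -1.0, -0.5]
grip_width: 0.0209
grip_force: 60.0
```

Call:
{"op": "send_rows", "data": {"deltas": "0 0 2 0 0 0 0;0 0 2 0 0 0 0;0 0 1.5 0 0 0 0;0 0 1 0 0 0 0;0 0 0 0 0 0 0"}}

```text
time: 25.02
position: [0.5238, -0.0194, 0.1482]
tool_rot: [0.993, 0.122, -0.0, -0.0]
ft_force: [2.4, -2.0, -5.5]
grip_width: 0.0208
grip_force: 60.0
```

Call:
{"op": "send_rows", "data": {"deltas": "0 0 1 0 0 0 0;0 0 1 0 0 0 0;0 0 0 0 0 0 0"}}

```text
time: 25.4
position: [0.524, -0.0194, 0.1477]
tool_rot: [0.993, 0.122, 0.0, 0.0]
ft_force: [-0.4, -1.4, 4.4]
grip_width: 0.0207
grip_force: 60.0
```

Call:
{"op": "send_rows", "data": {"deltas": "0 0 1 0 0 0 0;0 0 0 0 0 0 0;0 0 0 0 0 0 0"}}

```text
time: 25.78
position: [0.524, -0.0194, 0.1476]
tool_rot: [0.993, 0.122, 0.0, 0.0]
ft_force: [-1.6, -1.9, 12.2]
grip_width: 0.0208
grip_force: 60.0
```

Call:
{"op": "send_rows", "data": {"deltas": "0 0 -1 0 0 0 0;0 0 -1 0 0 0 0;0 0 0 0 0 0 0;0 0 0 0 0 0 0"}}

```text
time: 26.28
position: [0.524, -0.0194, 0.1477]
tool_rot: [0.993, 0.122, -0.0, 0.0]
ft_force: [0.8, -1.1, 1.8]
grip_width: 0.0211
grip_force: 60.0
```

Call:
{"op": "send_rows", "data": {"deltas": "0 0 -0.5 0 0 0 0;0 0 -0.5 0 0 0 0;0 0 0 0 0 0 0;0 0 0 0 0 0 0"}}

```text
time: 26.78
position: [0.5239, -0.0194, 0.1484]
tool_rot: [0.993, 0.122, -0.0, -0.0]
ft_force: [1.1, -2.0, -7.1]
grip_width: 0.021
grip_force: 60.0
```

Call:
{"op": "send_rows", "data": {"deltas": "0 0 -0.5 0 0 0 0;0 0 0 0 0 0 0;0 0 0 0 0 0 0"}}

```text
time: 27.15
position: [0.5238, -0.0194, 0.149]
tool_rot: [0.993, 0.122, -0.0, -0.0]
ft_force: [2.5, -2.4, -9.4]
grip_width: 0.0207
grip_force: 60.0
```

Call:
{"op": "send_rows", "data": {"deltas": "0 0 -0.3 0 0 0 0;0 0 0 0 0 0 0;0 0 0 0 0 0 0"}}

```text
time: 27.52
position: [0.5238, -0.0194, 0.1495]
tool_rot: [0.993, 0.122, -0.0, -0.0]
ft_force: [1.4, -3.0, -11.5]
grip_width: 0.0208
grip_force: 60.0
```

Call:
{"op": "send_rows", "data": {"deltas": "0 0 0 0 0 0 0;0 0 0 0 0 0 0;0 0 0 0 0 0 0;0 0 0 0 0 0 0;0 0 0 0 0 0 0;0 0 0 0 0 0 0"}}

```text
time: 28.28
position: [0.5238, -0.0193, 0.1495]
tool_rot: [0.993, 0.122, -0.0, -0.0]
ft_force: [1.5, -2.6, -10.9]
grip_width: 0.021
grip_force: 60.0
```

Call:
{"op": "send_rows", "data": {"deltas": "0 0 0 0 0 0 0;0 0 0 0 0 0 0;0 0 0 0 0 0 0;0 0 1 0 0 0 0;0 0 1 0 0 0 0;0 0 1 0 0 0 0;0 0 0.8 0 0 0 0;0 0 0 0 0 0 0;0 0 0 0 0 0 0"}}

```text
time: 29.4
position: [0.5241, -0.0193, 0.1476]
tool_rot: [0.993, 0.122, 0.001, 0.0]
ft_force: [-2.6, -0.5, 8.1]
grip_width: 0.021
grip_force: 60.0
```

Call:
{"op": "send_rows", "data": {"deltas": "0 0 -1 0 0 0 0;0 0 -0.5 0 0 0 0;0 0 0 0 0 0 0;0 0 0 0 0 0 0"}}

```text
time: 29.9
position: [0.5242, -0.0193, 0.1477]
tool_rot: [0.993, 0.122, 0.0, 0.0]
ft_force: [-1.1, -0.5, 5.5]
grip_width: 0.0207
grip_force: 60.0
```

Slight down load; open and retreat straight up.

Call:
{"op": "send_rows", "data": {"deltas": "0 0 -0.5 0 0 0 0;0 0 0 0 0 0 0.6;0 0 0 0 0 0 0.6;0 0 0 0 0 0 0.6;0 0 0 0 0 0 0.6;0 0 0 0 0 0 0.6;0 0 0 0 0 0 0.6"}}

```text
time: 30.78
position: [0.5239, -0.0194, 0.1477]
tool_rot: [0.993, 0.122, 0.0, -0.0]
ft_force: [1.0, -0.2, 0.6]
grip_width: 0.0519
grip_force: 0.0
```

Call:
{"op": "send_rows", "data": {"deltas": "0 0 -10 0 0 0 0.6;0 0 -20 0 0 0 0.6;0 0 -30 0 0 0 0.6;0 0 -30 0 0 0 0.6;-30 0 -10 0 0 0 0.6;-40 0 0 0 0 0 0.6;-40 0 0 0 0 0 0.6;0 0 0 0 0 0 0.6;0 0 0 0 0 0 0.6"}}

```text
time: 31.9
position: [0.4183, -0.0464, 0.2485]
tool_rot: [0.993, 0.122, 0.001, 0.001]
ft_force: [0.4, 0.6, 0.0]
grip_width: 0.052
grip_force: 0.0
```

```bash
python3 - <<'E'
from h import *
c=robot.camera("side");o=robot.get_obs();print(o["position"],o["time"],o["grip_width"],o["ft_force"])
cv2.imwrite("pics/s4.png",cv2.resize(c["image"][80:280,160:360,::-1],None,fx=3,fy=3))
P=cloud(c)
for k in ((.524,-.02),(.625,.0075),(.552,.081)):
    q=sel(P,k,.03,.07,.16);print(q.mean(0),q[:,2].max(),len(q))
E
```

```text
[ 0.41864839 -0.04639798  0.24838373] 31.95 0.05226426662253385 [ 0.53194141 -0.76563801  0.22140478]
[ 0.52384485 -0.02735441  0.09962795] 0.13079241948703807 144
[ 6.24194395e-01 -6.11180231e-04  1.00107321e-01] 0.12868250737574308 147
[0.55093236 0.07297458 0.09937104] 0.13228061656223158 137
```

View pics/s4.png

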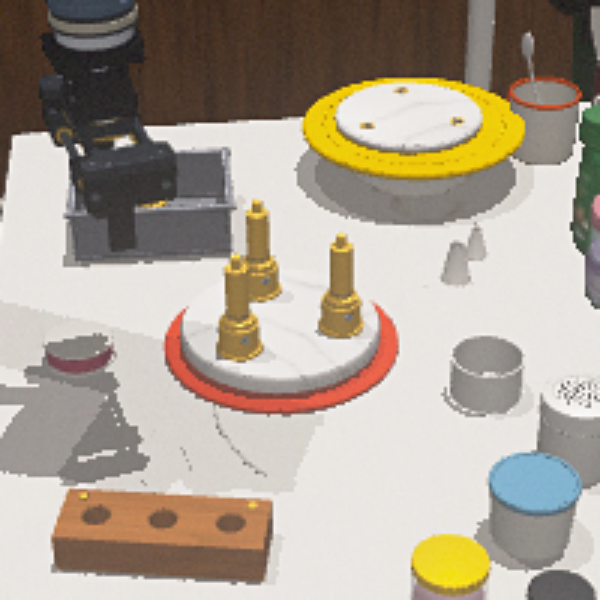

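The third post now stands home, its top level with the other two. The stand is level, and the other post is in the tub.

```bash
python3 -c "
from rig import robot
print(robot.hand_in())"
```

```text
the job is handed in; nothing more can be done
None
```

I handed the job in at about 32 s. The second post I tried held a steady pull of about 10 N for over a second and is pressed fully home in the stand. The first slipped out at about 3 to 4 N and stands in the grey tub. No verdict came back.

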